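# Pack and set the support foot of a splitting machine's outfeed table

## Task

Lay the plywood packer flat on the bench under the support foot of the splitting machine's outfeed table, its round mark centred below the foot and its plain end pointing straight out from the machine. Then screw the foot down by its black knob until it just touches the packer and holds it lightly, never pressing hard on it, and let go, leaving the other things on the bench where they are.

Things in the scene. Friction and masses are not known exactly. Their poses are not given: they have to be found in the camera images.
- machine: green bench leather-splitting machine with a grey motor, bolted down, and its bright steel outfeed table (200 mm wide, top 95 mm above the bench), which reaches out along the machine's +y. Origin: on the bench top straight below the axis of the support foot at the table's outer end; z up; y points from the rollers out past the foot, where the bench is free
- boss (a point): top centre of the green threaded boss that carries the foot: 38 mm across, on the foot's axis, from 57 to 95 mm above the bench. It is the outermost part of the table; the table plate begins 45 mm inwards (-y of the machine) of the axis
- foot: support foot, one piece: steel disc 38 mm across, 16 mm spindle through the boss, black knob on top. Origin: centre of the disc's steel underside; z up. It only turns about and moves along its vertical axis. Below the disc is a rubber sole 36 mm across, worn: it reaches 3.5 to 7 mm below the origin, unknown each time. At the start the sole is 3 to 8.5 mm above a packer laid beneath it
- foot_turn (a joint): turn of the foot in rad, growing clockwise seen from above, which screws the foot down 10 mm a turn (1.6 mm per rad); starts at 0 to 1.2, ends at 7.5. Steady drag about 0.1 N m; stays where left. Once the sole bears on the packer, the torque felt at the knob grows by about 0.007 N m per N of pressure; the rubber yields 1 mm per 20 N. Feel for this rise: the wear is not known
- knob (a point): middle of the round black fluted knob on the foot's axis (42 mm across, 22 mm tall, so 11 mm above and below this point); 110 mm above the foot's origin and moving with it. Below the knob the bare spindle is free for 16 mm or more down to the boss's nut
- packer_mid (a point): centre of the plywood packer, a light strip with dark glue lines, 45 mm wide (its x), 180 mm long (its y), 15 mm thick (z), loose, 85 g, lying flat on the bench
- packer_mark (a point): centre of the dark round mark (37 mm across) on the packer's top face, 40 mm from the packer's centre towards its -y end
- spool: cream thread spool, 52 mm across, 78 mm tall, standing; leave alone
- driver: screwdriver with wooden handle, 190 mm long, lying; leave alone
- tin: small round tin with a red label, 60 mm across, 45 mm tall; leave alone
- carton: cardboard carton 70 x 100 x 40 mm; leave alone
- wrench: steel wrench 160 mm long, lying; leave alone
- mallet: hammer 260 mm long, lying; leave alone
- offcut: dark wooden offcut 60 x 90 x 18 mm without a mark; not the packer; leave alone
Mind the look-alikes: they are no part of the job. Leave any pink look-alike of the part that bears packer_mid alone.

How it is judged:
By the outcome, as a careful person would: the job done as asked, in the order asked, and still so for the second after the job is handed in, with the robot touching nothing.
It also fails if it takes over 72 s, if anything falls off the work surface, if the arm or the gripper's body presses on something with over 40 N, if the wrist force passes 120 N, or if a joint passes its speed limit or range.

## Robot

A 6-joint arm with a two-finger parallel gripper is mounted at the origin on the work surface. World frame = base frame: x ahead of the robot, y to its left, z up, the work surface at z = 0. Lengths are in mm, angles in rad, forces in N, time in s.
With the tool pointing down it reaches from about 350 to 975 mm from the base axis. Payload 7.1 kg.
Tool frame: the origin (TCP) lies on the mounting face of the last link; the fingertips stand 182 mm ahead of it and the grasp point (between the pads) lies 163 mm ahead of it (ctrl.finger_overhang is the distance from the TCP to the fingertips, in mm); z points along the fingers, y is the direction in which the jaws open and shut (so a half turn about z gives the same grasp; the last joint's range is limited). The gripper opens to 88 mm and grips with 3 to 60 N. Pads are 20 mm wide; open, the fingers measure 115 mm over their backs; the gripper's body (75 mm by 178 mm) begins 61 mm behind the grasp point.
Start: joints at [-1.269, 0.423, 1.63, -0, 1.089, -0.019], TCP at [197.096, -593.093, 404.675] pointing down, gripper open.
Joint ranges: [-3, 3], [-0.9, 2.11], [0.09, 2.58], [-1.31, 4.45], [0.11, 2.69], [-2.54, 2.54]. Speed limits (rad/s): [2.39, 2.39, 3.01, 3.14, 3.14, 3.14].

## Interface

Orientations are given as a rotation vector (axis times angle).
In Python, from workcell import ctrl, viewer, recognise gives the robot as it stands.
- The arm moves only by the shell command python3 -m handwheel 'ROWS'. ROWS is JSON, a list of rows, each an object of numbers: "gripper": the closure, from 0 (fully open) to 1 (shut); "tx", "ty", "tz": the shift along the tool's x, y, z in m; "rx", "ry", "rz": the turn, a rotation vector about the tool's x, y, z in degrees. In form: [{"gripper": .., "tx": .., "ty": .., "tz": .., "rx": .., "ry": .., "rz": ..}, ...]. A call has 1 to 8 rows; each row shifts and turns the commanded pose from where the row before left it, along the tool's axes as they then stand; what a row does not reach is not made up. A row lasts 1/8 s, in which the tool goes at most 62.5 mm and 10.7 degrees, less where a joint would pass 70% of its speed; a pose out of reach is approached as far as the arm can. A call with a gripper value outside its range is refused whole. The fingers move at their own pace and stop on an object; the grip force is fixed at half the most. Time passes only in rows, so rows that do not move let the fingers close. It gives the time, the measured TCP pose, the force and the opening at its end, in the units of the state.
- ctrl.get_obs(): the state, without advancing time (a new reading comes with each control period).
- viewer.get_image(name): name is "side" or "top" or "wrist"; returns a dict with "image" (480x640x3 uint8, red, green, blue), "range_z" (480x640 float32, mm along the optical axis (not along the pixel's ray), 0 where there is no reading), "vfov" (degrees; the focal length in pixels is half the picture's height over the tangent of half this angle, whatever the lens; pixels are square), "cx", "cy" (the principal point, pixels), "extrinsics" (4x4, takes a point from world to camera coordinates); the wrist camera has in their place "T_tool_cam" (4x4, takes a point from camera to tool coordinates, whose origin is the TCP and whose axes are the flange's). Camera axes: x right, y up, looking along -z (the intrinsics and any distortion apply to the point x, -y, -z); pixel columns grow to the right and rows downward; lengths in mm; the calibration is good to about 2 mm. The wrist camera is an equidistant fisheye: a pixel r from the principal point sees the ray r / f radians off the axis. A picture is of the moment at which its call begins: read the wrist's pose just before it.
- ctrl.close_job(): hands the job in, once; it reports no verdict.
Trained networks look in a picture, given as the dict that the camera call returned (one of the last four; its "shot" number tells which), for a name from the list of things; names that differ only in an ending like _2 or _b are one class to them, and where a whole thing is asked for, a point or a joint stands for the part that bears it (a point fixed in the world has none). Each returns a list of dicts, best first, with "p" (0 to 1); they miss things now and then, are a little off and sometimes report something else, mostly with a low value. They report only what shows in the picture. A call takes as long as a camera call. They do not tell look-alikes from the thing itself.
- recognise(picture, name): "xy" ([column, row] as shares, 0 to 1, of the picture: columns of its width, rows of its height, amid what is visible of it).
The state is a dict: "t": time; "qpos": joint angles; "qvel": joint speeds; "joint_torque": joint torques, N m; "ee_pos": TCP position; "orientation": TCP orientation; "ft_force": force on the tool from outside, world axes, zero at the start; "moment": the same for the moment, N m; "width": finger opening in mm.
Only numpy, scipy, OpenCV 4.12 (cv2) and the standard library are available. Lean on these libraries where they do the work, as an engineer would, in place of code of your own. Each camera call takes 0.05 s, during which the arm holds its last target.

## Working session

There is one attempt and no reset: what is moved stays moved. The work goes in short steps, Python scripts to look and compute and a shell command to move; the robot and the scene stay as the last step left them, time stands still between calls to the robot, and variables do not carry over. Pictures are saved under pics/ and viewed, and the job is handed in when it is done.

```bash
ls; mkdir -p pics; cat > h.py <<'E'
import numpy as np, cv2
from workcell import ctrl, viewer, recognise
from scipy.spatial.transform import Rotation as R
def pose():
    o=ctrl.get_obs(); T=np.eye(4); T[:3,:3]=R.from_rotvec(o['orientation']).as_matrix(); T[:3,3]=o['ee_pos']; return T,o
def save(p,n,box=None,s=1):
    im=p['image'][:,:,::-1]
    if box: im=im[box[1]:box[3],box[0]:box[2]]
    im=cv2.resize(im,None,fx=s,fy=s,interpolation=cv2.INTER_CUBIC); cv2.imwrite('pics/'+n,im)
def ray(p,u,v,T=None):
    f=240/np.tan(np.radians(p['vfov'])/2)
    a=(u-p['cx'])/f; b=(v-p['cy'])/f
    if 'T_tool_cam' in p:
        r=np.hypot(a,b); d=np.array([np.sin(r)*a/max(r,1e-9),-np.sin(r)*b/max(r,1e-9),-np.cos(r)]); M=T@np.array(p['T_tool_cam'])
    else:
        d=np.array([a,-b,-1.]); M=np.linalg.inv(np.array(p['extrinsics']))
    return M[:3,3],M[:3,:3]@d, d
def atz(p,u,v,z,T=None):
    o,d,_=ray(p,u,v,T); return o+d*(z-o[2])/d[2]
def atd(p,u,v,T=None):
    o,d,c=ray(p,u,v,T); r=p['range_z'][int(round(v)),int(round(u))]
    return o+d*r/(-c[2]) if r>0 else None
E
python3 - <<'E'
from h import *
np.set_printoptions(precision=1,suppress=True)
T,o=pose(); print(o)
for n in ['top','side','wrist']:
    p=viewer.get_image(n); save(p,n+'0.png'); print(n,p['vfov'],p['cx'],p['cy'],p.keys())
    for k in ['machine','boss','foot','knob','packer_mid','packer_mark','spool','driver','tin','carton','wrench','mallet','offcut']:
        for r in recognise(p,k)[:3]:
            u,v=r['xy'][0]*640,r['xy'][1]*480
            print(k,round(r['p'],2),round(u),round(v),atd(p,min(u,639),min(v,479),T))
E
```

```text
pics
{'t': 0.0, 'qpos': array([-1.3,  0.4,  1.6,  0. ,  1.1, -0. ]), 'qvel': array([-0.,  0.,  0., -0.,  0.,  0.]), 'joint_torque': array([ -0. , -54.5, -27.4,   0.1,   0. ,  -0. ]), 'ee_pos': array([ 197. , -592.8,  403.9]), 'orientation': array([-3.1, -0.5,  0. ]), 'ft_force': array([-0.2,  0.5,  0.5]), 'moment': array([ 0., -0.,  0.]), 'width': 88.19838128681954}
top 43.06181003131148 317.630716049202 241.53480678678147 dict_keys(['image', 'range_z', 'vfov', 'cx', 'cy', 'extrinsics', 'shot'])
machine 0.68 534 243 [ 463.7 -330.8  110.3]
machine 0.46 365 149 [706.8  15.1  23.3]
boss 0.73 532 244 [ 462.2 -328.   109.9]
foot 0.61 382 222 [506.7  -5.4 148.9]
knob 0.8 380 225 [501.6  -1.5 145.5]
packer_mid 0.68 264 235 [506.8 250.8  17.4]
packer_mid 0.66 224 379 [187.8 341.   16.8]
packer_mid 0.3 329 315 [322.1 106.2  27. ]
packer_mark 0.83 226 373 [199.2 335.3  16.9]
packer_mark 0.69 264 237 [504.5 251.3  12. ]
spool 0.75 334 316 [321.4  95.9  25.5]
spool 0.71 312 155 [679.8 138.3  66.4]
driver 0.92 332 317 [318.6 101.   25.4]
tin 0.82 231 302 [354.9 323.1  43.2]
carton 0.58 417 141 [ 
[... 364 characters left out ...]
t 0.79 303 179 [505.6  11.2 134.7]
knob 0.67 199 257 [686.2 159.2  41.3]
packer_mid 0.77 282 326 [500.3 276.8  18.3]
packer_mark 0.95 454 392 [199.9 357.9  13.9]
packer_mark 0.93 277 324 [510.1 271.5  14.4]
spool 0.73 196 252 [690.1 158.2  52.4]
driver 0.6 388 265 [325.8 108.9  22.4]
tin 0.74 364 358 [349.1 337.1  44.1]
carton 0.97 221 179 [708.5 -73.2  40.9]
wrench 0.75 370 217 [373.  -40.    5.7]
mallet 0.93 156 331 [713.  327.6  25.8]
offcut 0.83 213 216 [703.5  20.2  17.3]
wrist 65.70646984690485 321.59707461053534 231.69688890010636 dict_keys(['image', 'range_z', 'vfov', 'cx', 'cy', 'T_tool_cam', 'shot'])
machine 0.73 197 31 [ 321.2 -433.6   57.7]
boss 0.85 197 31 [ 320.6 -433.4   57.8]
```

View pics/top0.png

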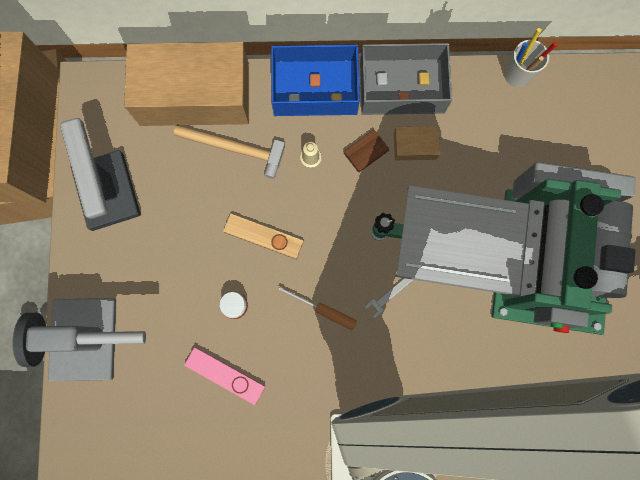

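View pics/side0.png

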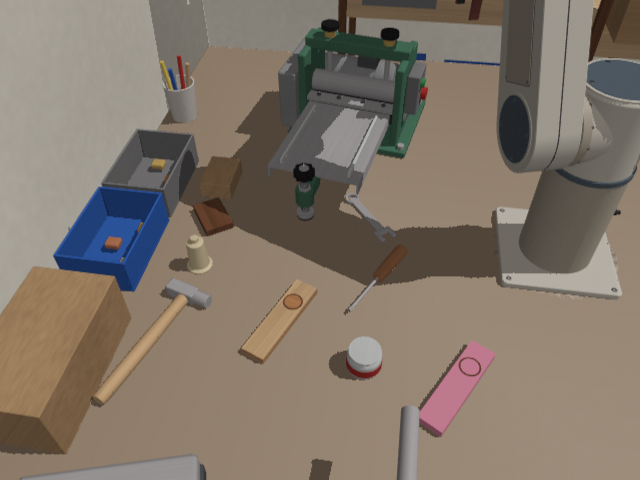

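Candidates for the packer are the plywood strip at top (263,236), the pink strip at (225,376), which is the look-alike, and the dark offcut at (365,150). The carton is at (417,141). I choose the light plywood strip with the round mark at (279,242). Next is a close crop of it and measurements.

```bash
python3 - <<'E'
from h import *
np.set_printoptions(precision=2,suppress=True)
T,o=pose(); print(T)
p=viewer.get_image('top'); save(p,'topc.png',(200,170,460,300),3)
def cloud(p):
    vv,uu=np.mgrid[0:480,0:640]; f=240/np.tan(np.radians(p['vfov'])/2)
    r=p['range_z'].astype(float); c=np.stack([(uu-p['cx'])/f*r,-(vv-p['cy'])/f*r,-r,np.ones_like(r)],-1)
    return (c@np.linalg.inv(np.array(p['extrinsics'])).T)[...,:3]
X=cloud(p); 
m=(abs(X[...,2]-95)<6); m[:,:390]=0; m[:,545:]=0; m[:150]=0; m[330:]=0
m=cv2.morphologyEx(m.astype(np.uint8),cv2.MORPH_OPEN,np.ones((5,5)))
P=X[m>0]; print('table',len(P),P.mean(0),cv2.minAreaRect(P[:,:2].astype(np.float32)))
hsv=cv2.cvtColor(p['image'],cv2.COLOR_RGB2HSV)
z=X[...,2]; m=(z>8)&(z<24); m[:,:215]=0;m[:,310:]=0;m[:205]=0;m[265:]=0
m=cv2.morphologyEx(m.astype(np.uint8),cv2.MORPH_OPEN,np.ones((3,3)))
P=X[m>0]; print('packer',len(P),P.mean(0),cv2.minAreaRect(P[:,:2].astype(np.float32)))
print(atz(p,279.5,242,15),atz(p,384,222,147),atz(p,384,224,147))
z=X[...,2]; m=(z>125)&(z<165); m[:,:365]=0;m[:,400:]=0;m[:200]=0;m[250:]=0
P=X[m]; print('knob',len(P),P.mean(0),P.min(0),P.max(0),np.percentile(P[:,2],[10,50,90]))
q=viewer.get_image('side'); save(q,'sidec.png',(260,140,360,240),6)
X=cloud(q);z=X[...,2]; m=(z>125)&(z<165); m[:,:280]=0;m[:,325:]=0;m[:150]=0;m[200:]=0
P=X[m]; print('knob side',len(P),P.mean(0),P.min(0),P.max(0),np.percentile(P[:,2],[10,50,90]))
w=viewer.get_image('wrist'); print(w['T_tool_cam'])
E
```

```text
[[   0.95    0.32   -0.    197.1 ]
 [   0.32   -0.95   -0.   -593.1 ]
 [  -0.      0.     -1.    404.69]
 [   0.      0.      0.      1.  ]]
table 9573 [ 476.98 -181.67   94.86] ((480.50897216796875, -173.69677734375), (286.8437194824219, 201.09840393066406), 80.21180725097656)
packer 1513 [506.28 254.47  14.91] ((506.7028503417969, 254.95706176757812), (180.84027099609375, 46.114646911621094), 68.2486572265625)
[491.12 216.37  15.  ] [508.    -8.98 147.  ] [503.77  -8.84 147.  ]
knob 306 [506.93  -9.08 144.69] [487.65 -30.12 126.41] [528.06  10.89 155.51] [139.93 145.57 148.72]
knob side 356 [507.49  -1.39 141.39] [487.87 -29.72 125.  ] [530.06  15.21 149.78] [130.44 144.47 147.4 ]
[[-0.    0.96  0.28 76.77]
 [ 1.    0.   -0.   -0.41]
 [-0.    0.28 -0.96 21.06]
 [ 0.    0.    0.    1.  ]]
```

View pics/topc.png

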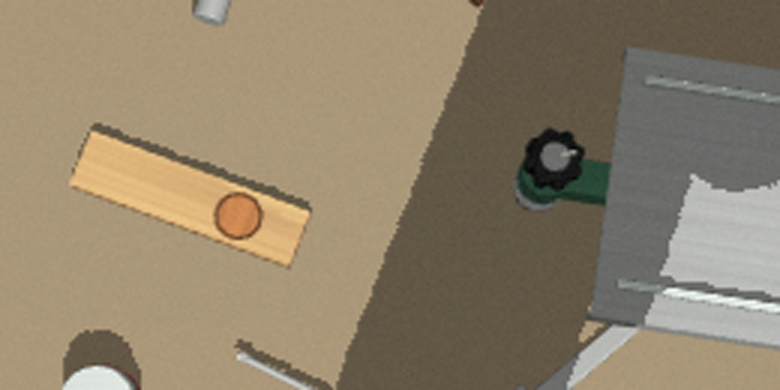

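View pics/sidec.png

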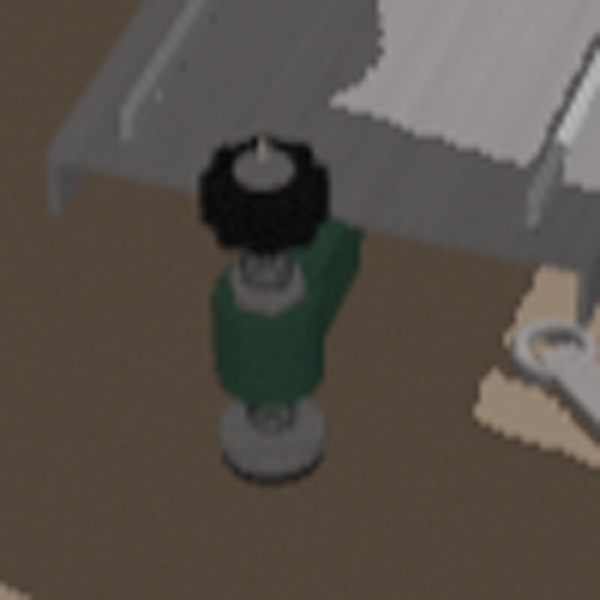

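The crop shows the plywood strip, with its mark near the machine-side end and glue lines on its edges, so the choice holds. The foot is free beneath the boss. I'll lift and turn the tool first.

```bash
python3 -m handwheel '[{"tz":-0.06,"rz":-9.9},{"tz":-0.06,"rz":-9.9},{"rz":-9.9},{"rz":-9.9},{"rz":-9.9},{"tx":0.06,"ty":-0.0018},{"tx":0.06,"ty":-0.0018},{"tx":0.06,"ty":-0.0018}]'; python3 -c "
from h import *
print(pose())"
```

```text
(array([[ 9.48993958e-01,  3.15294255e-01, -5.24986154e-06,
         1.97088277e+02],
       [ 3.15294255e-01, -9.48993958e-01,  1.85285432e-05,
        -5.93101599e+02],
       [ 8.59856325e-07, -1.92387267e-05, -1.00000000e+00,
         4.04666122e+02],
       [ 0.00000000e+00,  0.00000000e+00,  0.00000000e+00,
         1.00000000e+00]]), {'t': 2.25, 'qpos': array([-1.26901666e+00,  4.23119953e-01,  1.62989104e+00,  5.58068242e-07,
        1.08860092e+00, -1.89873026e-02]), 'qvel': array([ 0.0019839 ,  0.00137233,  0.00014662, -0.00098017, -0.00061464,
        0.00019554]), 'joint_torque': array([-4.49650156e-05, -5.44566214e+01, -2.74040186e+01,  6.44567586e-02,
        1.68717164e-02, -2.42102539e-05]), 'ee_pos': array([ 197.08827708, -593.10159881,  404.66612188]), 'orientation': array([-3.10125500e+00, -5.01698775e-01,  3.49270596e-06]), 'ft_force': array([ 0.25650406, -0.07305271, -0.61593466]), 'moment': array([-0.00736256,  0.05314199,  0.0355966 ]), 'width': 87.6846549756293})$[0]: bad value
```

The row was refused, so I'll supply all keys.

```bash
python3 -m handwheel '[{"gripper":0,"tx":0,"ty":0,"tz":-0.06,"rx":0,"ry":0,"rz":-9.9},{"gripper":0,"tx":0,"ty":0,"tz":-0.06,"rx":0,"ry":0,"rz":-9.9},{"gripper":0,"tx":0,"ty":0,"tz":0,"rx":0,"ry":0,"rz":-9.9},{"gripper":0,"tx":0,"ty":0,"tz":0,"rx":0,"ry":0,"rz":-9.9},{"gripper":0,"tx":0,"ty":0,"tz":0,"rx":0,"ry":0,"rz":-9.9},{"gripper":0,"tx":0.06,"ty":-0.0018,"tz":0,"rx":0,"ry":0,"rz":0},{"gripper":0,"tx":0.06,"ty":-0.0018,"tz":0,"rx":0,"ry":0,"rz":0},{"gripper":0,"tx":0.06,"ty":-0.0018,"tz":0,"rx":0,"ry":0,"rz":0}]'; python3 -c "
from h import *
T,o=pose();print(T,o['t'],o['qpos'])"
```

```text
t: 3.25
ee_pos: [260.1, -422.6, 524.6]
orientation: [2.607, 1.753, 0.0]
ft_force: [1.4, 0.1, 0.4]
width: 87.8
[[ 3.77239306e-01  9.26115778e-01  2.66484369e-04  2.60123428e+02]
 [ 9.26115811e-01 -3.77239321e-01  6.39000412e-06 -4.22636146e+02]
 [ 1.06446266e-04  2.44384827e-04 -9.99999964e-01  5.24606424e+02]
 [ 0.00000000e+00  0.00000000e+00  0.00000000e+00  1.00000000e+00]] 3.25 [-1.04311447e+00  1.01867498e-01  1.77573994e+00  2.44899812e-04
  1.26385656e+00 -6.56374895e-01]
```

```bash
python3 -m handwheel '[{"gripper":0,"tx":0.06,"ty":-0.002,"tz":0,"rx":0,"ry":0,"rz":0},{"gripper":0,"tx":0.06,"ty":-0.002,"tz":0,"rx":0,"ry":0,"rz":0},{"gripper":0,"tx":0.06,"ty":-0.002,"tz":0,"rx":0,"ry":0,"rz":0},{"gripper":0,"tx":0.06,"ty":-0.002,"tz":0,"rx":0,"ry":0,"rz":0},{"gripper":0,"tx":0.06,"ty":-0.002,"tz":0,"rx":0,"ry":0,"rz":0},{"gripper":0,"tx":0.06,"ty":-0.002,"tz":0,"rx":0,"ry":0,"rz":0},{"gripper":0,"tx":0.06,"ty":-0.002,"tz":0,"rx":0,"ry":0,"rz":0},{"gripper":0,"tx":0.06,"ty":-0.002,"tz":0,"rx":0,"ry":0,"rz":0}]'
python3 -m handwheel '[{"gripper":0,"tx":0.06,"ty":-0.002,"tz":0.03,"rx":0,"ry":0,"rz":0},{"gripper":0,"tx":0.06,"ty":-0.002,"tz":0.03,"rx":0,"ry":0,"rz":0},{"gripper":0,"tx":0.06,"ty":-0.002,"tz":0.03,"rx":0,"ry":0,"rz":0},{"gripper":0,"tx":0.06,"ty":-0.002,"tz":0.03,"rx":0,"ry":0,"rz":0},{"gripper":0,"tx":0.055,"ty":-0.002,"tz":0.03,"rx":0,"ry":0,"rz":0},{"gripper":0,"tx":0,"ty":0,"tz":0.03,"rx":0,"ry":0,"rz":0},{"gripper":0,"tx":0,"ty":0,"tz":0,"rx":0,"ry":0,"rz":0}]'
cat > look.py <<'E'
from h import *
import sys
np.set_printoptions(precision=2,suppress=True)
T,o=pose(); p=viewer.get_image('wrist'); save(p,sys.argv[1]); print(T,o['t'],o['qpos'])
for k in sys.argv[2:]:
    for r in recognise(p,k)[:2]:
        u,v=r['xy'][0]*640,r['xy'][1]*480; print(k,round(r['p'],2),u,v,atd(p,u,v,T))
E
python3 look.py w1.png packer_mark packer_mid
```

```text
t: 4.25
ee_pos: [426.0, 28.4, 525.1]
orientation: [2.605, 1.754, 0.002]
ft_force: [0.7, -1.4, 0.2]
width: 87.7
t: 5.12
ee_pos: [521.0, 287.9, 350.5]
orientation: [-2.605, -1.755, 0.009]
ft_force: [-0.5, 0.6, 0.6]
width: 88.2
[[  0.38   0.93  -0.   520.95]
 [  0.93  -0.38  -0.   287.92]
 [ -0.    -0.    -1.   350.52]
 [  0.     0.     0.     1.  ]] 5.125 [ 0.48  0.45  1.74 -0.    0.96  0.87]
packer_mark 0.97 325.312 239.71200000000002 [512.63 264.46  13.35]
packer_mark 0.59 42.816 253.10399999999998 [212.45 367.42  15.46]
packer_mid 0.68 321.472 240.096 [509.43 265.69  14.29]
packer_mid 0.66 44.224 248.39999999999998 [218.57 371.15  15.65]
```

View pics/w1.png

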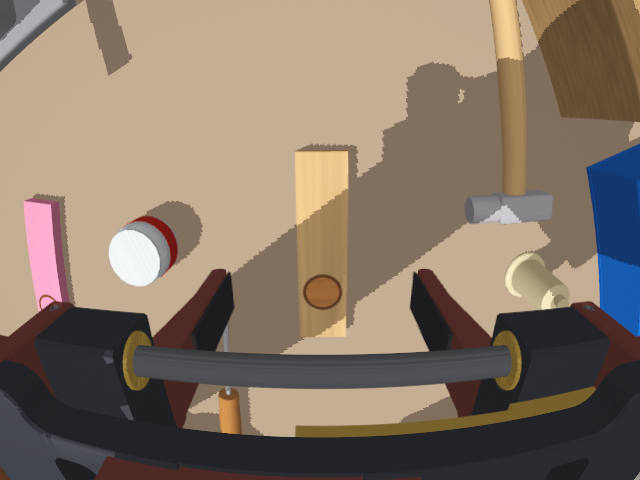

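The wrist view shows the strip at columns 297–348, rows 151–336, with the mark at (323,292). The network's mark point is off it, so I'll measure by segmentation.

```bash
python3 - <<'E'
from h import *
np.set_printoptions(precision=2,suppress=True)
T,o=pose(); p=viewer.get_image('wrist')
im=cv2.cvtColor(p['image'],cv2.COLOR_RGB2HSV)
for u,v in [(298,152),(348,152),(346,335),(300,336),(323,292)]: print(atz(p,u,v,15,T),atd(p,u,v,T))
sub=im[140:350,270:375]; print(im[200,320],im[200,280],im[320,330],im[320,380],im[292,323])
E
```

```text
[523.57 346.04  15.  ] [522.59 345.55   3.5 ]
[563.1  329.95  15.  ] [563.75 328.42  -1.51]
[497.4  163.63  15.  ] [494.74 153.85  -0.9 ]
[454.25 179.97  15.  ] [454.01 179.53  14.21]
[494.25 217.21  15.  ] [493.9  216.33  13.03]
[ 18 101 233] [ 17  62 196] [ 18 118 155] [ 17  63 197] [ 14 163 152]
```

```bash
python3 -m handwheel '[{"gripper":0,"tx":0.010,"ty":0.0004,"tz":0.05,"rx":0,"ry":0,"rz":0},{"gripper":0,"tx":0.010,"ty":0.0004,"tz":0.05,"rx":0,"ry":0,"rz":0},{"gripper":0,"tx":0,"ty":0,"tz":0.03,"rx":0,"ry":0,"rz":0},{"gripper":0,"tx":0,"ty":0,"tz":0,"rx":0,"ry":0,"rz":0}]'
```

```text
t: 5.82
ee_pos: [529.9, 305.3, 222.3]
orientation: [-2.607, -1.753, 0.004]
ft_force: [-0.6, -0.7, -1.0]
width: 87.8
```

```bash
python3 -m handwheel '[{"gripper":0,"tx":0,"ty":0,"tz":0.02,"rx":0,"ry":0,"rz":0},{"gripper":0,"tx":0,"ty":0,"tz":0.0165,"rx":0,"ry":0,"rz":0},{"gripper":0,"tx":0,"ty":0,"tz":0,"rx":0,"ry":0,"rz":0},{"gripper":0,"tx":0,"ty":0,"tz":0,"rx":0,"ry":0,"rz":0}]'
python3 -m handwheel '[{"gripper":1,"tx":0,"ty":0,"tz":0,"rx":0,"ry":0,"rz":0},{"gripper":1,"tx":0,"ty":0,"tz":0,"rx":0,"ry":0,"rz":0},{"gripper":1,"tx":0,"ty":0,"tz":0,"rx":0,"ry":0,"rz":0},{"gripper":1,"tx":0,"ty":0,"tz":0,"rx":0,"ry":0,"rz":0},{"gripper":1,"tx":0,"ty":0,"tz":0,"rx":0,"ry":0,"rz":0},{"gripper":1,"tx":0,"ty":0,"tz":0,"rx":0,"ry":0,"rz":0}]'
python3 look.py w2.png; python3 -m handwheel '[{"gripper":1,"tx":0,"ty":0,"tz":-0.002,"rx":0,"ry":0,"rz":0}]'
```

```text
t: 6.32
ee_pos: [530.3, 306.1, 186.8]
orientation: [2.606, 1.754, 0.001]
ft_force: [1.1, 0.1, -0.4]
width: 87.5
t: 7.08
ee_pos: [530.1, 306.1, 186.6]
orientation: [-2.606, -1.754, 0.0]
ft_force: [-0.3, 0.2, 2.1]
width: 44.6
[[  0.38   0.93  -0.   530.08]
 [  0.93  -0.38  -0.   306.07]
 [ -0.    -0.    -1.   186.57]
 [  0.     0.     0.     1.  ]] 7.075 [0.5  0.71 1.75 0.   0.68 0.89]
t: 7.25
ee_pos: [530.0, 306.0, 188.4]
orientation: [-2.606, -1.754, 0.001]
ft_force: [-0.7, -0.4, -0.6]
width: 44.8
```

View pics/w2.png

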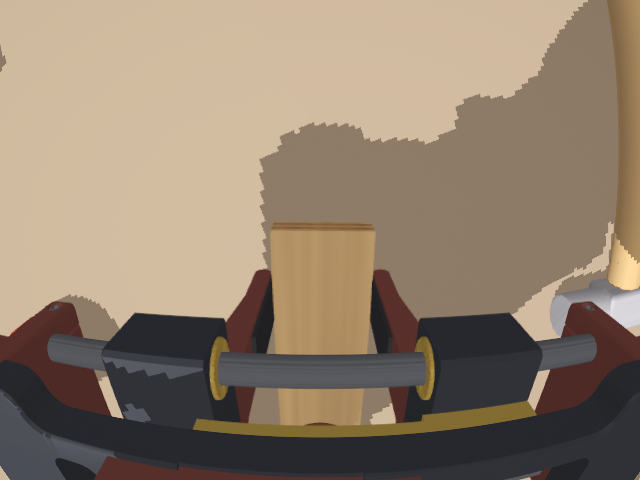

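```bash
python3 - <<'E'
from h import *
np.set_printoptions(precision=2,suppress=True)
T,o=pose()
p=viewer.get_image('top');q=viewer.get_image('side')
def tri(a,b):
    o1,d1,_=ray(p,*a);o2,d2,_=ray(q,*b);d1/=np.linalg.norm(d1);d2/=np.linalg.norm(d2)
    s=np.linalg.lstsq(np.stack([d1,-d2],1),o2-o1,rcond=None)[0]; A=o1+s[0]*d1;B=o2+s[1]*d2; return (A+B)/2,A-B
print('knobcap',tri((385,222.3),(304,167.5)),'mark',tri((279.5,242),(292.8,301.3)))
print('sole side bottom', [atz(q,305,213.5,z) for z in (15,20,25)], 'disc c', atz(q,305,213,25))
w=viewer.get_image('wrist');
for u,v in [(272,231),(374,231),(323,231)]: print(atz(w,u,v,17,T)@np.eye(3), (np.linalg.inv(T)@np.append(atz(w,u,v,17,T),1))[:3])
# table long edges from top cloud
f=240/np.tan(np.radians(p['vfov'])/2);vv,uu=np.mgrid[0:480,0:640];r=p['range_z'].astype(float)
X=(np.stack([(uu-p['cx'])/f*r,-(vv-p['cy'])/f*r,-r,np.ones_like(r)],-1)@np.linalg.inv(np.array(p['extrinsics'])).T)[...,:3]
m=abs(X[...,2]-95)<8
E0=[];E1=[];EO=[]
for u in range(420,520,4):
    c=np.where(m[160:310,u])[0]+160; E0.append(X[c[0],u,:2]);E1.append(X[c[-1],u,:2])
for v in range(200,270,3):
    if 215<v<242: continue
    c=np.where(m[v,385:450])[0]+385; EO.append(X[v,c[0],:2])
for E in (E0,E1,EO):
    E=np.array(E,np.float32); l=cv2.fitLine(E,cv2.DIST_HUBER,0,.01,.01).ravel(); print(l, np.degrees(np.arctan2(l[1],l[0])))
save(p,'topd.png',(340,180,440,280),6);save(q,'sided.png',(250,150,350,250),6)
E
```

```text
knobcap (array([507.85, -11.11, 146.35]), array([-0.76, -0.03, -0.14])) mark (array([491.65, 216.48,  13.21]), array([-0.46, -0.01, -0.08]))
sole side bottom [array([510.67, -19.03,  15.  ]), array([509.63, -13.79,  20.  ]), array([508.58,  -8.55,  25.  ])] disc c [508.85 -10.07  25.  ]
[522.17 345.07  17.  ] [ 33.3  -21.96 171.35]
[562.24 328.78  17.  ] [ 33.3   21.29 171.34]
[542.2  336.92  17.  ] [ 33.3   -0.34 171.35]
[   0.17    0.99  575.86 -200.5 ] 80.291145
[   0.17    0.98  376.56 -188.94] 80.01023
[  0.98  -0.17 500.27 -54.99] -9.9721155
```

View pics/topd.png

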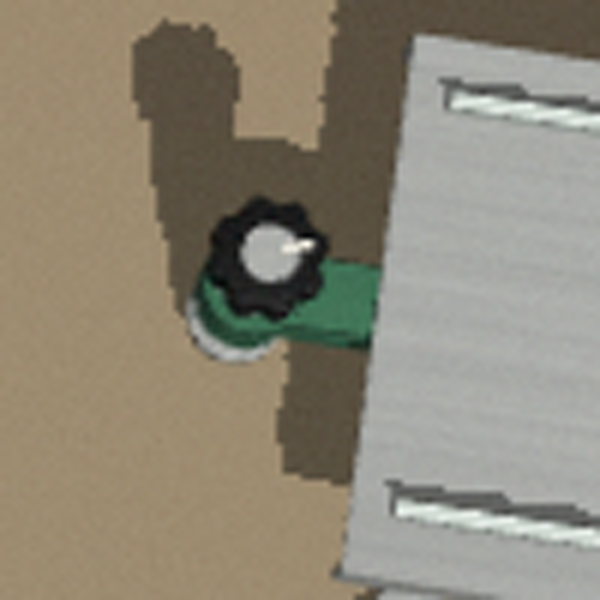

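```bash
python3 -m handwheel '[{"gripper":1,"tx":0,"ty":0,"tz":0,"rx":0,"ry":0,"rz":-6.1},{"gripper":1,"tx":0,"ty":0,"tz":0,"rx":0,"ry":0,"rz":-6.1},{"gripper":1,"tx":-0.02,"ty":0.012,"tz":0,"rx":0,"ry":0,"rz":0},{"gripper":1,"tx":-0.03,"ty":0.012,"tz":0,"rx":0,"ry":0,"rz":0},{"gripper":1,"tx":-0.03,"ty":0.011,"tz":0,"rx":0,"ry":0,"rz":0},{"gripper":1,"tx":-0.03,"ty":0,"tz":0,"rx":0,"ry":0,"rz":0},{"gripper":1,"tx":-0.02,"ty":0,"tz":0,"rx":0,"ry":0,"rz":0},{"gripper":1,"tx":0,"ty":0,"tz":0,"rx":0,"ry":0,"rz":0}]'
python3 - <<'E'
from h import *
np.set_printoptions(precision=3,suppress=True)
T,o=pose();print(T)
q=viewer.get_image('side');save(q,'side2.png',(180,100,400,320),3)
p=viewer.get_image('top');save(p,'top2.png',(250,160,410,300),4)
E
```

```text
t: 8.4
ee_pos: [542.0, 171.0, 188.4]
orientation: [-2.407, -2.019, 0.001]
ft_force: [1.0, 0.2, -0.1]
width: 44.9
[[  0.174   0.985  -0.001 541.97 ]
 [  0.985  -0.174  -0.    171.01 ]
 [ -0.     -0.001  -1.    188.421]
 [  0.      0.      0.      1.   ]]
```

View pics/side2.png

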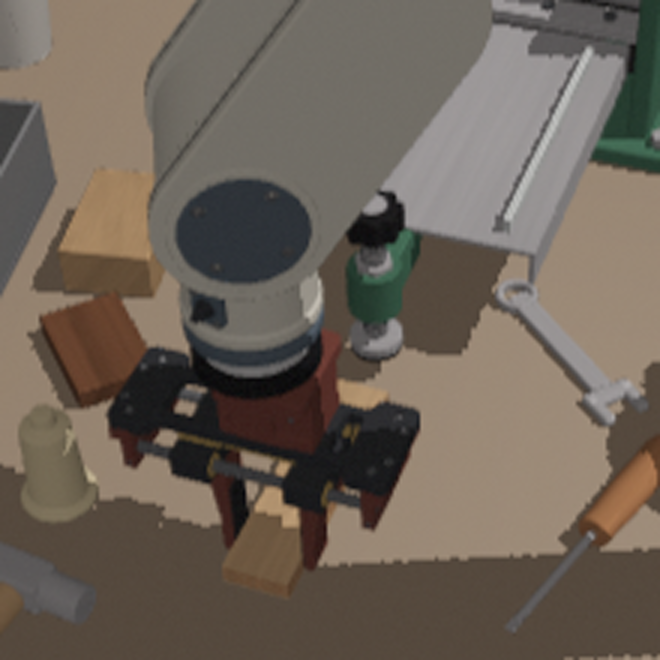

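View pics/top2.png

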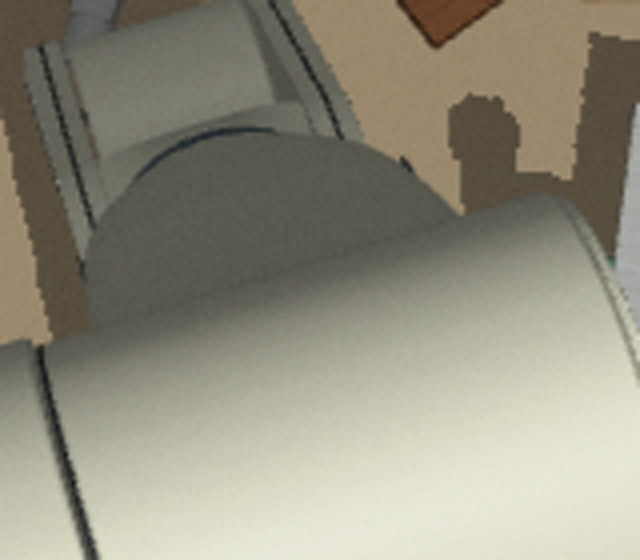

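The packer is held and lined up with the boss, with nothing in the way. I'll lower it 1 mm and insert.

```bash
python3 -m handwheel '[{"gripper":1,"tx":0,"ty":0,"tz":0.001,"rx":0,"ry":0,"rz":0},{"gripper":1,"tx":-0.01,"ty":0,"tz":0,"rx":0,"ry":0,"rz":0},{"gripper":1,"tx":-0.015,"ty":0,"tz":0,"rx":0,"ry":0,"rz":0},{"gripper":1,"tx":-0.015,"ty":0,"tz":0,"rx":0,"ry":0,"rz":0},{"gripper":1,"tx":-0.01,"ty":0,"tz":0,"rx":0,"ry":0,"rz":0}]'; python3 -m handwheel '[{"gripper":1,"tx":-0.01,"ty":0,"tz":0,"rx":0,"ry":0,"rz":0},{"gripper":1,"tx":-0.01,"ty":0,"tz":0,"rx":0,"ry":0,"rz":0},{"gripper":1,"tx":-0.01,"ty":0,"tz":0,"rx":0,"ry":0,"rz":0},{"gripper":1,"tx":-0.0071,"ty":0,"tz":0,"rx":0,"ry":0,"rz":0},{"gripper":1,"tx":0,"ty":0,"tz":0,"rx":0,"ry":0,"rz":0},{"gripper":1,"tx":0,"ty":0,"tz":0,"rx":0,"ry":0,"rz":0}]'
python3 - <<'E'
from h import *
np.set_printoptions(precision=3,suppress=True)
T,o=pose();print(T,o['ft_force'],o['moment'])
q=viewer.get_image('side');save(q,'side3.png',(220,100,380,300),3)
E
```

```text
t: 9.12
ee_pos: [533.3, 121.3, 187.5]
orientation: [-2.406, -2.02, 0.001]
ft_force: [-0.4, -0.2, -1.1]
width: 44.7
t: 9.88
ee_pos: [527.3, 86.3, 187.6]
orientation: [2.405, 2.021, 0.0]
ft_force: [-0.6, -0.6, -1.3]
width: 44.6
[[  0.172   0.985   0.    527.325]
 [  0.985  -0.172   0.     86.286]
 [  0.      0.     -1.    187.554]
 [  0.      0.      0.      1.   ]] [-0.591 -0.593 -1.335] [ 0.047 -0.09   0.036]
```

View pics/side3.png

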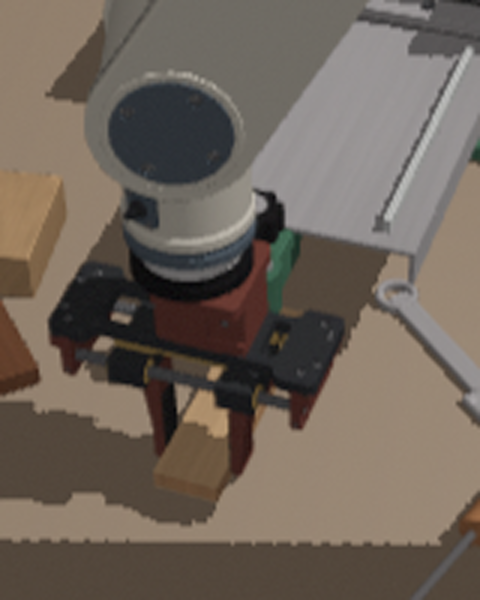

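```bash
python3 -m handwheel '[{"gripper":1,"tx":-0.001,"ty":0,"tz":0.0011,"rx":0,"ry":0,"rz":0},{"gripper":1,"tx":0,"ty":0,"tz":0,"rx":0,"ry":0,"rz":0},{"gripper":0.4,"tx":0,"ty":0,"tz":0,"rx":0,"ry":0,"rz":0},{"gripper":0,"tx":0,"ty":0,"tz":0,"rx":0,"ry":0,"rz":0},{"gripper":0,"tx":0,"ty":0,"tz":0,"rx":0,"ry":0,"rz":0},{"gripper":0,"tx":0,"ty":0,"tz":-0.005,"rx":0,"ry":0,"rz":0}]'
python3 -m handwheel '[{"gripper":0,"tx":0.02,"ty":0,"tz":-0.03,"rx":0,"ry":0,"rz":0},{"gripper":0,"tx":0.02,"ty":0,"tz":-0.05,"rx":0,"ry":0,"rz":0},{"gripper":0,"tx":0,"ty":0,"tz":-0.06,"rx":0,"ry":0,"rz":0},{"gripper":0,"tx":0,"ty":0,"tz":0,"rx":0,"ry":0,"rz":0},{"gripper":0,"tx":0,"ty":0,"tz":0,"rx":0,"ry":0,"rz":0}]'
python3 look.py w4.png
```

```text
t: 10.68
ee_pos: [526.9, 85.1, 191.3]
orientation: [-2.405, -2.021, 0.001]
ft_force: [-0.1, -0.8, -0.3]
width: 79.1
t: 11.3
ee_pos: [533.5, 124.4, 331.3]
orientation: [-2.405, -2.021, 0.0]
ft_force: [0.3, -1.4, -1.5]
width: 87.3
[[  0.17   0.99  -0.   533.48]
 [  0.99  -0.17  -0.   124.43]
 [ -0.    -0.    -1.   331.3 ]
 [  0.     0.     0.     1.  ]] 11.3 [ 0.21  0.41  1.85 -0.    0.88  0.38]
```

View pics/w4.png

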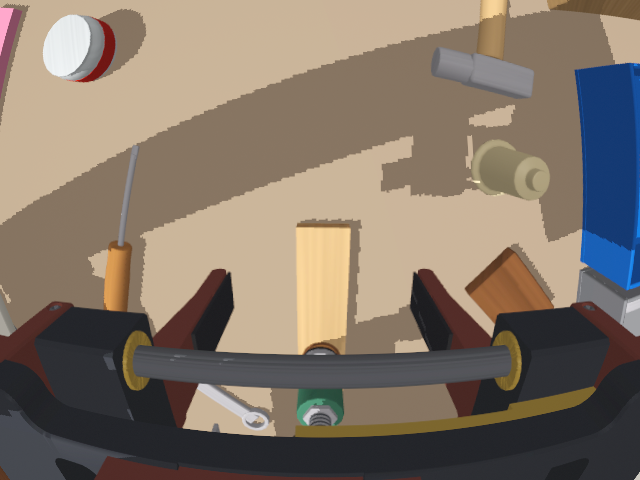

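The packer lies under the foot along the table's direction. I'll move above the knob to measure the foot and packer together.

```bash
python3 -m handwheel '[{"gripper":0,"tx":0,"ty":0,"tz":-0.05,"rx":0,"ry":0,"rz":0},{"gripper":0,"tx":-0.045,"ty":0,"tz":-0.02,"rx":0,"ry":0,"rz":0},{"gripper":0,"tx":-0.045,"ty":0,"tz":0,"rx":0,"ry":0,"rz":0},{"gripper":0,"tx":-0.045,"ty":0,"tz":0,"rx":0,"ry":0,"rz":0},{"gripper":0,"tx":0,"ty":0,"tz":0,"rx":0,"ry":0,"rz":0},{"gripper":0,"tx":0,"ty":0,"tz":0,"rx":0,"ry":0,"rz":0}]'
python3 look.py w5.png
```

```text
t: 12.1
ee_pos: [510.6, -8.3, 400.2]
orientation: [-2.405, -2.019, 0.002]
ft_force: [0.2, -0.4, 0.4]
width: 88.1
[[  0.17   0.98  -0.   510.57]
 [  0.98  -0.17   0.    -8.32]
 [ -0.    -0.    -1.   400.18]
 [  0.     0.     0.     1.  ]] 12.1 [-0.04  0.26  1.88  0.    1.    0.13]
```

View pics/w5.png

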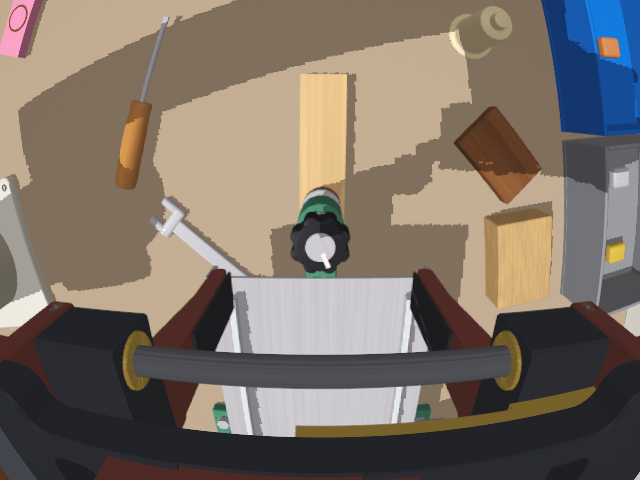

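The view shows the knob centre at about (320,246) and the packer's outer end at rows 73, columns 300–348. I'll measure both in the machine frame.

```bash
python3 - <<'E'
from h import *
np.set_printoptions(precision=2,suppress=True)
T,o=pose();p=viewer.get_image('wrist');save(p,'w5c.png',(270,60,370,300),2.5)
L=lambda u,v,z:(np.linalg.inv(T)@np.append(atz(p,u,v,z,T),1))[:3]
print('range',p['range_z'][244:249,316:322].mean())
print(atd(p,318,244,T))
X=np.array([[atd(p,u,v,T) if p['range_z'][v,u]>0 else [0,0,0] for u in range(285,355)] for v in range(205,285)])
m=(X[...,2]>125)&(X[...,2]<152); P=X[m]; t=P[P[:,2]>140];print('knob',len(P),P.min(0),P.max(0),'top z',np.median(t[:,2]))
hull=cv2.minEnclosingCircle(t[:,:2].astype(np.float32)); print('circle',hull)
g=cv2.cvtColor(p['image'],cv2.COLOR_RGB2HSV)
# packer: saturation-based edges along rows
S=g[...,1].astype(float);V=p['image'][...,0].astype(float)
Lf=[];Rt=[]
Z=p['range_z']
for v in range(80,180,4):
    row=np.array([atd(p,u,v,T)[2] for u in range(280,370)])
    k=np.where(row>8)[0]+280; Lf.append(atz(p,k[0]-.5,v,15,T)); Rt.append(atz(p,k[-1]+.5,v,15,T))
for E in (Lf,Rt):
    E=np.array(E,np.float32);l=cv2.fitLine(E[:,:2],cv2.DIST_HUBER,0,.01,.01).ravel();print(l,np.degrees(np.arctan2(l[1],l[0]))%180)
for u in (310,324,338):
    col=np.array([atd(p,u,v,T)[2] for v in range(55,100)]);k=np.where(col>8)[0]+55;print('end',k[0],atz(p,u,k[0]-.5,15,T))
# plate edge angle/pos z=95
E=[]
for u in list(range(250,300,5))+list(range(340,395,5)):
    col=np.array([ (atd(p,u,v,T) if Z[v,u]>0 else [0,0,0])[2] for v in range(255,300)]);k=np.where(abs(col-95)<10)[0]+255
    if len(k):E.append(atz(p,u,k[0]-.5,95,T))
E=np.array(E,np.float32);l=cv2.fitLine(E[:,:2],cv2.DIST_HUBER,0,.01,.01).ravel();print('plate',l,np.degrees(np.arctan2(l[1],l[0])),E.mean(0))
E
```

```text
range 246.18036
[506.93  -6.91 146.27]
knob 2857 [486.33 -30.26 125.56] [528.61  11.39 148.74] top z 144.97089411273214
circle ((507.5945739746094, -9.397521018981934), 21.336307525634766)Traceback (most recent call last):
  File "<stdin>", line 16, in <module>
TypeError: 'NoneType' object is not subscriptable
```

View pics/w5c.png

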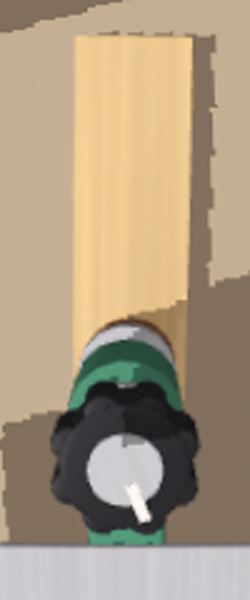

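```bash
python3 - <<'E'
from h import *
np.set_printoptions(precision=2,suppress=True)
T,o=pose();p=viewer.get_image('wrist')
Z=p['range_z']
def z(u,v):
    a=atd(p,u,v,T); return -99 if a is None else a[2]
Lf=[];Rt=[]
for v in range(80,180,4):
    row=np.array([z(u,v) for u in range(280,370)])
    k=np.where((row>8)&(row<22))[0]+280; Lf.append(atz(p,k[0]-.5,v,15,T)); Rt.append(atz(p,k[-1]+.5,v,15,T))
n=np.array([.985,-.172]);a=np.array([.172,.985]);F=np.array([507.7,-9.6])
for E in (Lf,Rt):
    E=np.array(E,np.float32);l=cv2.fitLine(E[:,:2],cv2.DIST_HUBER,0,.01,.01).ravel();print('edge angle',np.degrees(np.arctan2(l[1],l[0]))%180,'lateral',((E[:,:2]-F)@n)[[0,8,16,24]],np.mean((E[:,:2]-F)@n))
for u in (310,324,338):
    col=np.array([z(u,v) for v in range(55,100)]);k=np.where(col>8)[0]+55;e=atz(p,u,k[0]-.5,15,T);print('end',k[0],e,(e[:2]-F)@a)
E=[]
for u in list(range(250,300,5))+list(range(345,395,5)):
    k=[v for v in range(265,300) if abs(z(u,v)-95)<8]
    if k:E.append(atz(p,u,k[0]-.5,95,T))
E=np.array(E,np.float32);l=cv2.fitLine(E[:,:2],cv2.DIST_HUBER,0,.01,.01).ravel();print('plate',np.degrees(np.arctan2(l[1],l[0])),np.mean((E[:,:2]-F)@a))
print('t',o['t'])
E
```

```text
edge angle 79.54805 lateral [-21.3  -20.4  -20.58 -21.86] -20.717975760498035
edge angle 79.663765 lateral [24.89 24.02 24.23 23.57] 23.88282517684938
end 75 [519.99 120.21  15.  ] 129.97989151321707
end 75 [533.24 117.85  15.  ] 129.9330219460021
end 75 [546.52 115.63  15.  ] 130.02960572038197
plate -10.057057 -43.48120601558686
t 12.2
```

The packer's lengthwise position is right to the millimetre (end 130 mm from the axis), but it lies about 2 mm off sideways. I'll regrip it 2 mm over to centre it.

```bash
python3 -m handwheel '[{"gripper":0,"tx":0.048,"ty":-0.0013,"tz":0,"rx":0,"ry":0,"rz":0},{"gripper":0,"tx":0.047,"ty":-0.0012,"tz":0,"rx":0,"ry":0,"rz":0},{"gripper":0,"tx":0,"ty":0,"tz":0.05,"rx":0,"ry":0,"rz":0},{"gripper":0,"tx":0,"ty":0,"tz":0.05,"rx":0,"ry":0,"rz":0},{"gripper":0,"tx":0,"ty":0,"tz":0.05,"rx":0,"ry":0,"rz":0},{"gripper":0,"tx":0,"ty":0,"tz":0.03,"rx":0,"ry":0,"rz":0},{"gripper":0,"tx":0,"ty":0,"tz":0,"rx":0,"ry":0,"rz":0},{"gripper":0,"tx":0,"ty":0,"tz":0,"rx":0,"ry":0,"rz":0}]'
```

```text
t: 13.25
ee_pos: [525.1, 86.2, 222.3]
orientation: [2.404, 2.022, 0.002]
ft_force: [1.0, 0.9, -0.3]
width: 87.7
```

```bash
python3 -m handwheel '[{"gripper":0,"tx":-0.0007,"ty":-0.0005,"tz":0.02,"rx":0,"ry":0,"rz":0},{"gripper":0,"tx":0,"ty":0,"tz":0.015,"rx":0,"ry":0,"rz":0},{"gripper":0.2,"tx":0,"ty":0,"tz":0,"rx":0,"ry":0,"rz":0},{"gripper":0.4,"tx":0,"ty":0,"tz":0,"rx":0,"ry":0,"rz":0},{"gripper":1,"tx":0,"ty":0,"tz":0,"rx":0,"ry":0,"rz":0},{"gripper":1,"tx":0,"ty":0,"tz":0,"rx":0,"ry":0,"rz":0},{"gripper":1,"tx":0,"ty":0,"tz":0,"rx":0,"ry":0,"rz":0},{"gripper":1,"tx":0,"ty":0,"tz":0,"rx":0,"ry":0,"rz":0}]'; python3 -m handwheel '[{"gripper":1,"tx":0,"ty":0,"tz":0,"rx":0,"ry":0,"rz":0}]'
```

```text
t: 14.25
ee_pos: [524.2, 85.0, 186.7]
orientation: [2.405, 2.021, 0.001]
ft_force: [-0.9, -0.3, 4.0]
width: 44.8
t: 14.38
ee_pos: [524.2, 85.0, 186.8]
orientation: [2.405, 2.021, 0.001]
ft_force: [-0.0, -0.3, 5.9]
width: 44.6
```

```bash
python3 -m handwheel '[{"gripper":0,"tx":0,"ty":0,"tz":0,"rx":0,"ry":0,"rz":0},{"gripper":0,"tx":0,"ty":0,"tz":0,"rx":0,"ry":0,"rz":0},{"gripper":0,"tx":0,"ty":0,"tz":0,"rx":0,"ry":0,"rz":0},{"gripper":0,"tx":0,"ty":0,"tz":-0.02,"rx":0,"ry":0,"rz":0},{"gripper":0,"tx":0,"ty":0,"tz":-0.06,"rx":0,"ry":0,"rz":0},{"gripper":0,"tx":0,"ty":0,"tz":-0.06,"rx":0,"ry":0,"rz":0},{"gripper":0,"tx":0,"ty":0,"tz":-0.06,"rx":0,"ry":0,"rz":0},{"gripper":0,"tx":0,"ty":0,"tz":-0.013,"rx":0,"ry":0,"rz":0}]'; python3 -m handwheel '[{"gripper":0,"tx":-0.048,"ty":0,"tz":0,"rx":0,"ry":0,"rz":0},{"gripper":0,"tx":-0.048,"ty":0,"tz":0,"rx":0,"ry":0,"rz":0},{"gripper":0,"tx":0,"ty":0,"tz":0,"rx":0,"ry":0,"rz":0},{"gripper":0,"tx":0,"ty":0,"tz":0,"rx":0,"ry":0,"rz":0}]'
cat > meas.py <<'E'
from h import *
np.set_printoptions(precision=2,suppress=True)
T,o=pose();p=viewer.get_image('wrist');save(p,'w_%d.png'%(o['t']*100))
def z(u,v):
    a=atd(p,u,v,T); return -99 if a is None else a[2]
n=np.array([.985,-.172]);a=np.array([.172,.985]);F=np.array([507.7,-9.6])
print(T[:3,3],o['t'],o['qpos'],o['moment'])
P=np.array([atd(p,u,v,T) for v in range(205,285) for u in range(285,355) if p['range_z'][v,u]>0]); t=P[(P[:,2]>138)&(P[:,2]<152)]
print('knob circle',cv2.minEnclosingCircle(t[:,:2].astype(np.float32)),np.median(t[:,2]))
Lf=[];Rt=[]
for v in range(80,180,4):
    row=np.array([z(u,v) for u in range(280,370)])
    k=np.where((row>8)&(row<22))[0]+280; Lf.append(atz(p,k[0]-.5,v,15,T)); Rt.append(atz(p,k[-1]+.5,v,15,T))
for E in (Lf,Rt):
    E=np.array(E,np.float32);l=cv2.fitLine(E[:,:2],cv2.DIST_HUBER,0,.01,.01).ravel();print('edge angle',np.degrees(np.arctan2(l[1],l[0]))%180,'lateral',np.mean((E[:,:2]-F)@n))
for u in (310,324,338):
    col=np.array([z(u,v) for v in range(55,100)]);k=np.where(col>8)[0]+55;e=atz(p,u,k[0]-.5,15,T);print('end',k[0],(e[:2]-F)@a)
E
python3 meas.py
```

```text
t: 15.38
ee_pos: [524.7, 85.1, 403.5]
orientation: [2.402, 2.019, 0.009]
ft_force: [0.5, 0.9, -0.1]
width: 87.5
t: 15.88
ee_pos: [507.3, -9.4, 398.5]
orientation: [-2.405, -2.019, 0.001]
ft_force: [0.1, 0.7, -0.9]
width: 88.0
[507.28  -9.45 398.54] 15.875 [-0.04  0.26  1.89  0.    0.99  0.13] [-0.06 -0.03 -0.04]
knob circle ((507.5967712402344, -9.438432693481445), 21.114652633666992) 144.93748714242662
edge angle 81.082664 lateral -23.26012900543212
edge angle 81.192535 lateral 21.591489699554455
end 72 130.35392270239342
end 72 130.2837649436538
end 72 130.35910087164604
```

The packer is now centred within about 1 mm at the mark and about 1° off the table's direction. I'll turn the wrist back and go down on the knob.

```bash
python3 -m handwheel '[{"gripper":0,"tx":0,"ty":0,"tz":0,"rx":0,"ry":0,"rz":-10.4},{"gripper":0,"tx":0,"ty":0,"tz":0,"rx":0,"ry":0,"rz":-10.4},{"gripper":0,"tx":0,"ty":0,"tz":0,"rx":0,"ry":0,"rz":-10.4},{"gripper":0,"tx":0,"ty":0,"tz":0,"rx":0,"ry":0,"rz":-10.4},{"gripper":0,"tx":0,"ty":0,"tz":0,"rx":0,"ry":0,"rz":-10.4},{"gripper":0,"tx":0,"ty":0,"tz":0,"rx":0,"ry":0,"rz":-10.4},{"gripper":0,"tx":0,"ty":0,"tz":0,"rx":0,"ry":0,"rz":-10.4},{"gripper":0,"tx":0,"ty":0,"tz":0,"rx":0,"ry":0,"rz":-10.4}]'; python3 -m handwheel '[{"gripper":0,"tx":0,"ty":0,"tz":0.01,"rx":0,"ry":0,"rz":-10.4},{"gripper":0,"tx":0,"ty":0,"tz":0.01,"rx":0,"ry":0,"rz":-10.4},{"gripper":0,"tx":0,"ty":0,"tz":0.01,"rx":0,"ry":0,"rz":-10.4},{"gripper":0,"tx":0,"ty":0,"tz":0.01,"rx":0,"ry":0,"rz":-10.4},{"gripper":0,"tx":0,"ty":0,"tz":0.01,"rx":0,"ry":0,"rz":-10.4},{"gripper":0,"tx":0,"ty":0,"tz":0.01,"rx":0,"ry":0,"rz":-10.4},{"gripper":0,"tx":0,"ty":0,"tz":0,"rx":0,"ry":0,"rz":0},{"gripper":0,"tx":0,"ty":0,"tz":0,"rx":0,"ry":0,"rz":0}]'; python3 look.py w6.png
```

```text
t: 16.92
ee_pos: [507.6, -8.3, 399.0]
orientation: [-0.444, -3.109, -0.0]
ft_force: [0.0, 0.1, -0.5]
width: 87.6
t: 17.92
ee_pos: [507.6, -8.9, 339.5]
orientation: [-1.216, 2.897, 0.0]
ft_force: [-0.0, -0.3, -0.5]
width: 87.5
[[ -0.7   -0.71   0.   507.64]
 [ -0.71   0.7    0.    -8.93]
 [ -0.     0.    -1.   339.5 ]
 [  0.     0.     0.     1.  ]] 17.925 [-0.04  0.35  1.94  0.    0.86 -2.41]
```

View pics/w6.png

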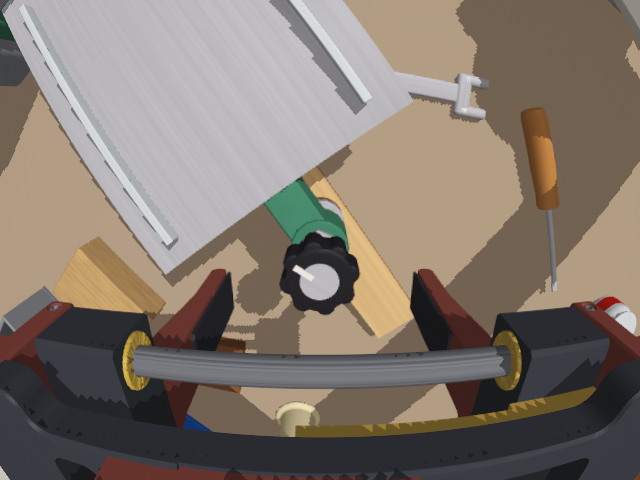

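The knob sits midway between the fingers. I'll descend and grip it.

```bash
python3 -m handwheel '[{"gripper":0,"tx":0.0004,"ty":-0.0004,"tz":0.0175,"rx":0,"ry":0,"rz":0},{"gripper":0,"tx":0,"ty":0,"tz":0.017,"rx":0,"ry":0,"rz":0},{"gripper":0,"tx":0,"ty":0,"tz":0,"rx":0,"ry":0,"rz":0},{"gripper":0,"tx":0,"ty":0,"tz":0,"rx":0,"ry":0,"rz":0}]'; python3 -c "
from h import *
np.set_printoptions(precision=3,suppress=True)
o=pose()[1];print(o['ft_force'],o['moment'])"; python3 -m handwheel '[{"gripper":0.5,"tx":0,"ty":0,"tz":0,"rx":0,"ry":0,"rz":0},{"gripper":1,"tx":0,"ty":0,"tz":0,"rx":0,"ry":0,"rz":0},{"gripper":1,"tx":0,"ty":0,"tz":0,"rx":0,"ry":0,"rz":0},{"gripper":1,"tx":0,"ty":0,"tz":0,"rx":0,"ry":0,"rz":0},{"gripper":1,"tx":0,"ty":0,"tz":0,"rx":0,"ry":0,"rz":0},{"gripper":1,"tx":0,"ty":0,"tz":0,"rx":0,"ry":0,"rz":0}]';python3 -c "
from h import *
np.set_printoptions(precision=3,suppress=True)
o=pose()[1];print(o['ft_force'],o['moment'],o['qpos'])"
```

```text
t: 18.48
ee_pos: [507.6, -10.1, 305.1]
orientation: [-1.219, 2.895, -0.0]
ft_force: [0.3, -0.1, 0.5]
width: 88.2
[ 0.291 -0.1    0.456] [ 0.112 -0.115 -0.02 ]
t: 19.23
ee_pos: [507.7, -10.4, 305.0]
orientation: [-1.219, 2.895, -0.001]
ft_force: [2.3, -3.1, -1.0]
width: 41.6
[ 2.34  -3.129 -1.023] [-0.355 -0.345 -0.035] [-0.044  0.401  1.956 -0.001  0.783 -2.411]
```

```bash
cat > m.py <<'E'
from h import *
o=ctrl.get_obs(); T,_=pose()
print('t %.2f'%o['t'],'F',np.round(o['ft_force'],1),'M',np.round(o['moment'],3),'yaw %.2f'%np.degrees(np.arctan2(T[1,1],T[0,1])),'z %.2f'%o['ee_pos'][2],'q6 %.3f'%o['qpos'][5],'tq6 %.3f'%o['joint_torque'][5])
E
python3 -m handwheel '[{"gripper":1,"tx":0,"ty":0,"tz":0.00029,"rx":0,"ry":0,"rz":10.4},{"gripper":1,"tx":0,"ty":0,"tz":0.00029,"rx":0,"ry":0,"rz":10.4},{"gripper":1,"tx":0,"ty":0,"tz":0.00029,"rx":0,"ry":0,"rz":10.4},{"gripper":1,"tx":0,"ty":0,"tz":0.00029,"rx":0,"ry":0,"rz":10.4}]'; python3 m.py;  python3 -m handwheel '[{"gripper":1,"tx":0,"ty":0,"tz":0.00029,"rx":0,"ry":0,"rz":10.4},{"gripper":1,"tx":0,"ty":0,"tz":0.00029,"rx":0,"ry":0,"rz":10.4},{"gripper":1,"tx":0,"ty":0,"tz":0.00029,"rx":0,"ry":0,"rz":10.4}]'; python3 m.py;python3 -m handwheel '[{"gripper":1,"tx":0,"ty":0,"tz":0,"rx":0,"ry":0,"rz":0}]'; python3 m.py
```

```text
t: 19.73
ee_pos: [507.6, -10.0, 303.8]
orientation: [-0.103, 3.14, 0.0]
ft_force: [1.7, 0.8, 0.2]
width: 41.4
t 19.73 F [1.7 0.8 0.2] M [ 0.223 -0.299  0.092] yaw 93.74 z 303.83 q6 -1.680 tq6 -1.817
t: 20.1
ee_pos: [507.6, -9.7, 302.9]
orientation: [0.746, 3.052, 0.002]
ft_force: [1.8, 3.6, -1.0]
width: 41.8
t 20.10 F [ 1.8  3.6 -1. ] M [ 0.528 -0.423  0.111] yaw 62.53 z 302.91 q6 -1.135 tq6 -1.814
t: 20.23
ee_pos: [507.6, -9.7, 302.9]
orientation: [0.735, 3.054, 0.002]
ft_force: [1.5, 3.8, -1.0]
width: 41.5
t 20.23 F [ 1.5  3.8 -1. ] M [ 0.71  -0.401 -0.116] yaw 62.95 z 302.95 q6 -1.142 tq6 0.934
```

Drag while turning reads about 0.10 N m. I'll go on in small steps, reading the moment after each.

```bash
python3 -m handwheel '[{"gripper":1,"tx":0,"ty":0,"tz":0.0002,"rx":0,"ry":0,"rz":7}]' >/dev/null; python3 m.py; python3 -m handwheel '[{"gripper":1,"tx":0,"ty":0,"tz":0.0002,"rx":0,"ry":0,"rz":7}]' >/dev/null; python3 m.py; python3 -m handwheel '[{"gripper":1,"tx":0,"ty":0,"tz":0.0002,"rx":0,"ry":0,"rz":7}]' >/dev/null; python3 m.py; python3 -m handwheel '[{"gripper":1,"tx":0,"ty":0,"tz":0.0002,"rx":0,"ry":0,"rz":7}]' >/dev/null; python3 m.py;python3 -m handwheel '[{"gripper":1,"tx":0,"ty":0,"tz":0.0002,"rx":0,"ry":0,"rz":7}]' >/dev/null; python3 m.py
```

```text
t 20.35 F [ 2.4  5.9 -0.9] M [ 0.909 -0.43   0.051] yaw 55.98 z 302.77 q6 -1.021 tq6 -1.677
t 20.48 F [ 2.2  6.5 -0.7] M [ 0.987 -0.494  0.134] yaw 48.90 z 302.57 q6 -0.897 tq6 -1.199
t 20.60 F [ 3.2  6.5 -1.6] M [ 1.01  -0.488  0.101] yaw 41.91 z 302.39 q6 -0.775 tq6 -1.186
t 20.73 F [ 2.5  6.7 -2.2] M [ 1.024 -0.53   0.108] yaw 34.90 z 302.16 q6 -0.653 tq6 -1.185
t 20.85 F [ 3.3  7.1 -1.6] M [ 1.092 -0.602  0.113] yaw 27.90 z 302.00 q6 -0.531 tq6 -1.185
```

```bash
s(){ python3 m.py; }; python3 -m handwheel '[{"gripper":1,"tx":0,"ty":0,"tz":0.0002,"rx":0,"ry":0,"rz":7}]' >/dev/null; s; python3 -m handwheel '[{"gripper":1,"tx":0,"ty":0,"tz":0.0002,"rx":0,"ry":0,"rz":7}]' >/dev/null; s; python3 -m handwheel '[{"gripper":1,"tx":0,"ty":0,"tz":0.0002,"rx":0,"ry":0,"rz":7}]' >/dev/null; s; python3 -m handwheel '[{"gripper":1,"tx":0,"ty":0,"tz":0.0002,"rx":0,"ry":0,"rz":7}]' >/dev/null; s
```

```text
t 20.98 F [ 3.3  7.7 -2.3] M [ 1.191 -0.606  0.071] yaw 20.90 z 301.79 q6 -0.409 tq6 -1.185
t 21.10 F [ 3.1  6.8 -3.1] M [ 1.144 -0.632  0.112] yaw 13.90 z 301.59 q6 -0.286 tq6 -1.185
t 21.23 F [ 4.9  6.8 -2.3] M [ 1.13  -0.704  0.12 ] yaw 6.90 z 301.39 q6 -0.164 tq6 -1.184
t 21.35 F [ 4.2  7.1 -3. ] M [ 1.19  -0.741  0.101] yaw -0.10 z 301.24 q6 -0.042 tq6 -1.184
```

```bash
s(){ python3 m.py; }; python3 -m handwheel '[{"gripper":1,"tx":0,"ty":0,"tz":0.0002,"rx":0,"ry":0,"rz":7}]' >/dev/null; s; python3 -m handwheel '[{"gripper":1,"tx":0,"ty":0,"tz":0.0002,"rx":0,"ry":0,"rz":7}]' >/dev/null; s; python3 -m handwheel '[{"gripper":1,"tx":0,"ty":0,"tz":0.0002,"rx":0,"ry":0,"rz":7}]' >/dev/null; s
```

```text
t 21.48 F [ 5.1  7.2 -3.9] M [ 1.114 -0.723  0.123] yaw -7.10 z 301.03 q6 0.080 tq6 -1.185
t 21.60 F [ 5.1  6.8 -3.5] M [ 1.21  -0.81   0.139] yaw -14.10 z 300.85 q6 0.202 tq6 -1.185
t 21.73 F [ 5.7  6.4 -4.4] M [ 1.177 -0.863  0.138] yaw -21.10 z 300.63 q6 0.324 tq6 -1.185
```

```bash
s(){ python3 m.py; }; python3 -m handwheel '[{"gripper":1,"tx":0,"ty":0,"tz":0.0002,"rx":0,"ry":0,"rz":7}]' >/dev/null; s; python3 -m handwheel '[{"gripper":1,"tx":0,"ty":0,"tz":0.0002,"rx":0,"ry":0,"rz":7}]' >/dev/null; s; python3 -m handwheel '[{"gripper":1,"tx":0,"ty":0,"tz":0.0002,"rx":0,"ry":0,"rz":7}]' >/dev/null; s
```

```text
t 21.85 F [ 6.3  5.7 -3.9] M [ 1.052 -0.872  0.152] yaw -28.10 z 300.46 q6 0.447 tq6 -1.185
t 21.98 F [ 5.7  6.7 -4.7] M [ 1.06  -0.948  0.142] yaw -35.10 z 300.27 q6 0.569 tq6 -1.185
t 22.10 F [ 5.3  5.8 -4.9] M [ 0.959 -1.016  0.172] yaw -42.09 z 300.06 q6 0.691 tq6 -1.185
```

```bash
python3 -c "
from h import *
q=viewer.get_image('side');save(q,'side6.png',(260,140,360,240),6)
for k in range(4):
    viewer.get_image('side'); o=ctrl.get_obs(); print(np.round(o['moment'],3),np.round(o['ft_force'],1))"
```

```text
[ 0.943 -0.963 -0.092] [ 6.5  6.2 -4.3]
[ 0.964 -0.893 -0.079] [ 5.7  4.8 -4.4]
[ 1.015 -0.987 -0.086] [ 5.4  5.1 -4.1]
[ 1.013 -0.937 -0.093] [ 5.6  6.8 -3.9]
```

View pics/side6.png

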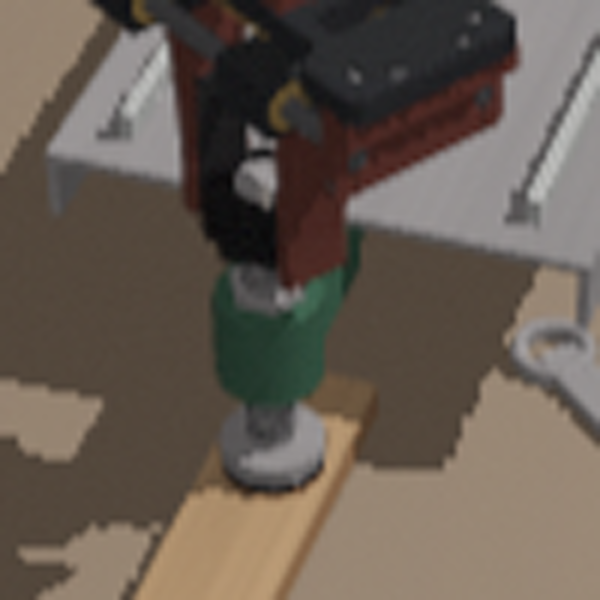

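```bash
s(){ python3 m.py; }; python3 -m handwheel '[{"gripper":1,"tx":0,"ty":0,"tz":0.0002,"rx":0,"ry":0,"rz":7}]' >/dev/null; s; python3 -m handwheel '[{"gripper":1,"tx":0,"ty":0,"tz":0.0002,"rx":0,"ry":0,"rz":7}]' >/dev/null; s
```

```text
t 22.48 F [ 6.4  5.6 -5. ] M [ 0.867 -1.001  0.073] yaw -49.02 z 299.88 q6 0.812 tq6 -1.706
t 22.60 F [ 6.9  4.2 -5.2] M [ 0.811 -1.07   0.114] yaw -56.09 z 299.66 q6 0.935 tq6 -1.199
```

```bash
s(){ python3 m.py; }; python3 -m handwheel '[{"gripper":1,"tx":0,"ty":0,"tz":0.0002,"rx":0,"ry":0,"rz":7}]' >/dev/null; s; python3 -m handwheel '[{"gripper":1,"tx":0,"ty":0,"tz":0.0002,"rx":0,"ry":0,"rz":7}]' >/dev/null; s
```

```text
t 22.73 F [ 6.4  4.9 -4.9] M [ 0.742 -1.076  0.093] yaw -63.08 z 299.48 q6 1.057 tq6 -1.186
t 22.85 F [ 5.8  3.5 -4.9] M [ 0.668 -1.061  0.06 ] yaw -70.08 z 299.28 q6 1.180 tq6 -1.186
```

```bash
s(){ python3 m.py; }; python3 -m handwheel '[{"gripper":1,"tx":0,"ty":0,"tz":0.0002,"rx":0,"ry":0,"rz":7}]' >/dev/null; s; python3 -m handwheel '[{"gripper":1,"tx":0,"ty":0,"tz":0.0002,"rx":0,"ry":0,"rz":7}]' >/dev/null; s; python3 -m handwheel '[{"gripper":1,"tx":0,"ty":0,"tz":0.0002,"rx":0,"ry":0,"rz":7}]' >/dev/null; s
```

```text
t 22.98 F [ 6.8  3.1 -5.3] M [ 0.489 -1.014  0.117] yaw -77.08 z 299.10 q6 1.302 tq6 -1.182
t 23.10 F [ 7.6  2.8 -5.2] M [ 0.311 -1.017  0.112] yaw -84.07 z 298.91 q6 1.424 tq6 -1.144
t 23.23 F [ 7.1  1.9 -3.9] M [ 0.199 -1.021  0.136] yaw -91.06 z 298.71 q6 1.546 tq6 -1.107
```

```bash
s(){ python3 m.py; }; python3 -m handwheel '[{"gripper":1,"tx":0,"ty":0,"tz":0.0002,"rx":0,"ry":0,"rz":7}]' >/dev/null; s; python3 -c "
from h import *
q=viewer.get_image('side');save(q,'side7.png',(260,140,360,240),6)"; s
```

```text
t 23.35 F [ 6.   1.8 -4. ] M [ 0.104 -0.95   0.257] yaw -98.05 z 298.54 q6 1.668 tq6 -1.070
t 23.40 F [ 7.   1.7 -5.3] M [ 0.149 -1.012  0.034] yaw -98.36 z 298.52 q6 1.673 tq6 -0.163
```

View pics/side7.png

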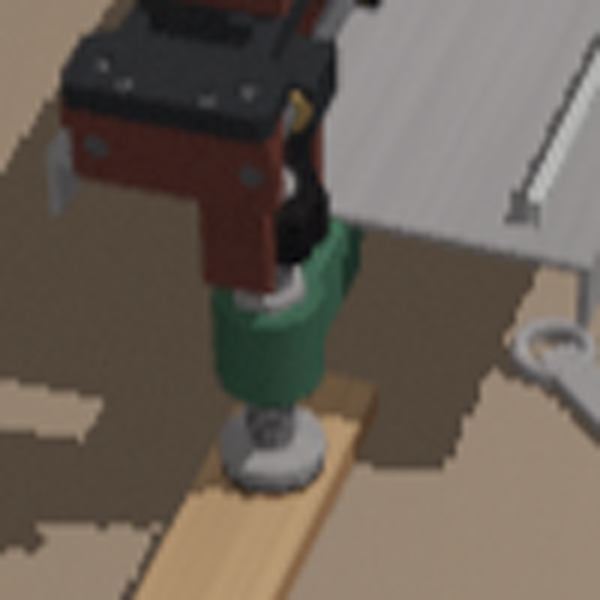

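Contact started near yaw −77°, and the torque has risen by about 0.12 N m (roughly 11–17 N). The side view shows the sole on the packer. I'll ease back 5° for a light hold.

```bash
s(){ python3 m.py; }; python3 -m handwheel '[{"gripper":1,"tx":0,"ty":0,"tz":-0.00014,"rx":0,"ry":0,"rz":-5}]' >/dev/null; s; python3 -m handwheel '[{"gripper":1,"tx":0,"ty":0,"tz":0,"rx":0,"ry":0,"rz":0}]' >/dev/null; s;  python3 -m handwheel '[{"gripper":0.5,"tx":0,"ty":0,"tz":0,"rx":0,"ry":0,"rz":0},{"gripper":0,"tx":0,"ty":0,"tz":0,"rx":0,"ry":0,"rz":0},{"gripper":0,"tx":0,"ty":0,"tz":0,"rx":0,"ry":0,"rz":0},{"gripper":0,"tx":0,"ty":0,"tz":0,"rx":0,"ry":0,"rz":0}]'; s; python3 -m handwheel '[{"gripper":0,"tx":0,"ty":0,"tz":-0.02,"rx":0,"ry":0,"rz":0},{"gripper":0,"tx":0,"ty":0,"tz":-0.04,"rx":0,"ry":0,"rz":0},{"gripper":0,"tx":0,"ty":0,"tz":-0.04,"rx":0,"ry":0,"rz":-10},{"gripper":0,"tx":0,"ty":0,"tz":0,"rx":0,"ry":0,"rz":-10},{"gripper":0,"tx":0,"ty":0,"tz":0,"rx":0,"ry":0,"rz":-10},{"gripper":0,"tx":0,"ty":0,"tz":0,"rx":0,"ry":0,"rz":-10},{"gripper":0,"tx":0,"ty":0,"tz":0,"rx":0,"ry":0,"rz":-10},{"gripper":0,"tx":0,"ty":0,"tz":0,"rx":0,"ry":0,"rz":-10}]';python3 -m handwheel '[{"gripper":0,"tx":0,"ty":0,"tz":0,"rx":0,"ry":0,"rz":-10},{"gripper":0,"tx":0,"ty":0,"tz":0,"rx":0,"ry":0,"rz":-10},{"gripper":0,"tx":0,"ty":0,"tz":0,"rx":0,"ry":0,"rz":-8},{"gripper":0,"tx":0,"ty":0,"tz":0,"rx":0,"ry":0,"rz":0},{"gripper":0,"tx":0,"ty":0,"tz":0,"rx":0,"ry":0,"rz":0}]'; python3 meas.py
python3 -c "
from h import *
q=viewer.get_image('side');save(q,'side8.png',(240,140,360,260),5)"; ls pics
```

```text
t 23.52 F [ 6.3  2.3 -5.7] M [ 0.25  -1.086 -0.134] yaw -92.79 z 298.67 q6 1.576 tq6 1.259
t 23.65 F [ 6.7  2.2 -4.7] M [ 0.285 -1.109  0.116] yaw -92.80 z 298.67 q6 1.576 tq6 -0.235
t: 24.15
ee_pos: [507.3, -10.2, 298.4]
orientation: [3.14, -0.085, -0.0]
ft_force: [0.2, 0.3, -0.4]
width: 70.5
t 24.15 F [ 0.2  0.3 -0.4] M [ 0.031 -0.008  0.01 ] yaw -93.09 z 298.42 q6 1.581 tq6 -0.010
t: 25.15
ee_pos: [507.3, -10.2, 398.4]
orientation: [-2.758, -1.505, 0.0]
ft_force: [0.8, 0.8, -0.0]
width: 87.8
t: 25.78
ee_pos: [507.3, -10.2, 398.4]
orientation: [-2.321, -2.117, 0.0]
ft_force: [0.1, -0.4, 0.5]
width: 88.0
[507.35 -10.15 398.38] 25.775 [-0.04  0.26  1.89  0.    0.99  0.05] [-0.04 -0.05  0.02]
knob circle ((507.5268859863281, -9.177041053771973), 20.45531463623047) 139.00919295569156
edge angle 80.53926 lateral -23.28389639495849
edge angle 80.21572 lateral 21.36222892608644
end 70 130.23400817004648
end 71 130.2683349865623
end 72 130.44952978677136
side0.png
side2.png
side3.png
side6.png
side7.png
side8.png
sidec.png
sided.png
top0.png
top2.png
topc.png
topd.png
w1.png
w2.png
w4.png
w5.png
w5c.png
w6.png
w_1587.png
w_2577.png
wrist0.png
```

View pics/side8.png

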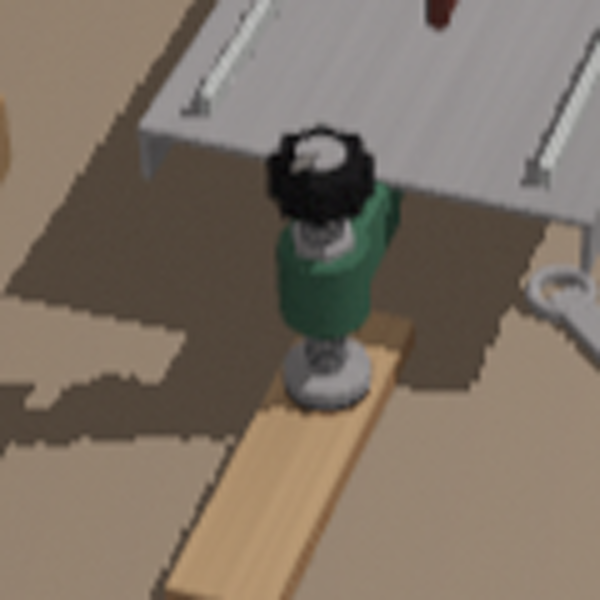

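View pics/w_2577.png

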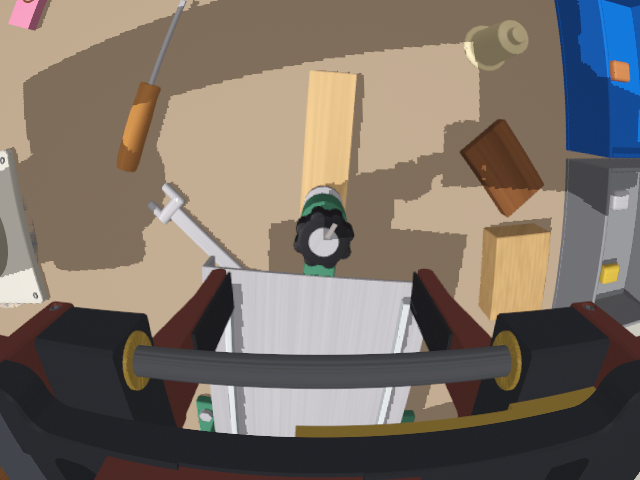

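The packer lies under the foot in line with the table, the sole is on it, the other objects are untouched, and the gripper is clear. I'm handing in.

```bash
python3 -c "
from workcell import ctrl
print(ctrl.get_obs()['t']); print(ctrl.close_job())"
```

```text
25.875
the job is handed in; nothing more can be done
None
```

I laid the plywood packer under the foot, screwed the foot down by its knob until it touched, let go and handed the job in at 25.9 s. The pink look-alike was left alone.

**Packer position:** The wrist camera shows the plain end 130.3 mm out from the foot's axis, where 130 mm is ideal. The packer's centreline is within about 1 mm of the axis. Its direction is about 80.4°, against about 80.0° for the table. I regripped it once to take out a 2 mm sideways error.

**Foot contact:**
- **Where it touched:** The wrist-joint torque held steady, then rose linearly from about 5.9 mm of travel. I went about 20° further, to an estimated 11–17 N, then eased back 5°, which leaves roughly 8–12 N.
- **What disagreed:** The wrist moment was noisy. It read −0.13 N m during the ease-back, and that one reading did not clearly confirm contact. I relied on the joint torque, the earlier moment rise (0.26 N m turning, +0.03 N m at rest against about −0.09 N m before contact) and the side view of the sole on the packer. I did not feel for it a second time.

**Other things:** In the last pictures the neighbouring objects look undisturbed and the gripper is open, well above the knob. I checked this by eye only.

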